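Index the specimen stage to the three-pip mark and start the reading

TASK

With the fingertips, push the tab of the round specimen stage around until it points straight at the middle of the tag with three pips and leave it there; then press the larger of the two buttons on the control box fully down, and let go of it. Only push and press: do not pinch the tab, do not touch or lift the concrete specimen standing on the stage, do not press the smaller button, and leave everything else on the table where it is.

Things in the scene. Friction and masses are not known exactly. Their poses are not given: they have to be found in the camera images.
- stage: fixed square grey base plate, 290 x 290 mm, 16 mm thick, flat on the table. Origin: centre of its underside, straight below the vertical axis of the turning disc. z up; joint 0 of the selector is along this body's own -x
- selector (a joint): angle (rad) of the turning disc about the vertical axis through the plate's centre, positive counter-clockwise seen from above, stops at -2.3 and 2.3; starts between -0.4 and 0.4. At 0 the tab points along the stage's own -x, so at q it points along the direction pi + q in the stage's frame. No detents: it turns stiffly by friction (about 3 N at the tab) and stays where it is left. The aluminium disc has radius 62 mm and spans 16 to 40 mm above the table
- tab (a point): point on the top face of the one black tab that sticks out of the disc, 81 mm from the axis, half-way along the tab's centre line. The tab is a bar 20 mm wide, from 56 to 106 mm from the axis (44 mm of it outside the disc), its underside 26 mm and its top 50 mm above the table; below it is the plate, whose top is at 16 mm
- pointer (a point): imaginary point on the tab's centre line, 26 mm beyond its tip, 132 mm from the axis, 21 mm above the table: it turns with the tab and passes over the centres of the tags
- tag3: the target: round white tag with THREE black pips in a triangle, 44 mm across, 4 mm thick (pips 1.5 mm more), fixed on the plate 132 mm from the axis. Origin: centre of its underside, 16 mm above the table. Tags lie at joint angles -1.9, -0.9, 0.9 and 1.9; which tag is at which varies
- tag1: like tag3 but with one pip, not the target
- tag2: like tag3 but with two pips, not the target
- tag4: like tag3 but with four pips in a square, not the target
- specimen: loose concrete cylinder, 50 mm across, 50 mm tall, standing on the middle of the disc inside a low rim (66 mm across, 6 mm high) and turning with it; its top is 90 mm above the table. Origin: centre of its underside, 40 mm above the table
- console: fixed grey control box, 120 (x) x 180 (y) mm, 60 mm high, with a raised ledge 30 mm deep and 82 mm high along its far (+x) edge. Origin: centre of its underside. Two buttons stand on its top, 90 mm apart in y, 20 mm towards its -x edge from its middle; which is left and which right varies
- start (a joint): travel (m) of the larger button: 0 up, 0.006 fully down; springs back. Takes 1.4 N to start it moving and 4.5 N fully down
- start_top (a point): centre of the top face of the larger button (34 mm across, in a black collar of 50 mm), 78 mm above the table when up; it is pressed straight down
- stop (a joint): travel (m) of the smaller button: 0 up, 0.006 fully down; must not be pressed
- stop_top (a point): centre of the top face of the smaller button (18 mm across, in a black collar of 34 mm), 78 mm above the table
- weight_a: loose brass knobbed weight, 26 mm across, 36 mm tall, on the plate's corner at stage -x +y. Origin: underside centre. A bystander
- weight_b: loose steel knobbed weight, 22 mm across, 30 mm tall, on the plate's corner at stage +x -y. Origin: underside centre. A bystander
- cube_a: loose 40 mm concrete cube on the table beyond the control box. Origin: underside centre. A bystander
- cube_b: loose 40 mm concrete cube on the table to the right (-y) of the control box. Origin: underside centre. A bystander
- jar: loose jar with white cap, 54 mm across, 75 mm tall, on the table. Origin: underside centre. A bystander
- brush: loose hand brush lying on the table left of the stage. A bystander
- tin: loose open steel tin, 60 mm across, 40 mm tall, on the table left of the stage, farther out. Origin: underside centre. A bystander

How it is judged:
On the way, in this order (a step that is already met when the one before it is completed fails the run):
1. the tab has been pushed round to point at the three-pip tag (horizontal distance between pointer and tag3 below 0.013 m), for 0.2 s.
2. the larger button is pressed down with the tab there (value of joint start above 0.0045 m and horizontal distance between pointer and tag3 below 0.013 m), for 0.04 s.
At the end, for the whole second after the job is handed in: the tab's pointer point is within 13 mm (about 6 degrees) of the centre of the three-pip tag and at rest, both buttons are up, and the specimen stands upright in its rim on the stage (horizontal distance between pointer and tag3 below 0.013 m and value of joint each of start, stop below 0.0015 m and distance of specimen from where it was at the start of the episode below 0.012 m and angle between specimen's own z axis and vertical below 0.15 rad and velocity of joint selector between -0.05 and 0.05 rad/s and linear speed of specimen below 0.02 m/s); the robot touches nothing.
It fails at once if the larger button is pressed while the tab does not point at the three-pip tag (value of joint start above 0.003 m and horizontal distance between pointer and tag3 above 0.013 m).
It fails at once if the smaller button is pressed (value of joint stop above 0.0025 m).
It fails at once if the tab is pinched: squeezed on both sides at once (contact force between each of selector_c0, selector_c1 and the fingers above 3 N).
It fails at once if the specimen is touched by the robot, lifted, tipped or shoved out of its rim (contact force between specimen and the arm above 0.5 N or contact force between specimen and the fingers above 0.5 N or not (distance of specimen from where it was at the start of the episode below 0.012 m and angle between specimen's own z axis and vertical below 0.15 rad)).
It fails at once if a bystander is moved, lifted or knocked over (distance of any of weight_a, weight_b, cube_a, cube_b, jar, tin from where it was at the start of the episode above 0.01 m or distance of brush from where it was at the start of the episode above 0.015 m).
It also fails if it takes over 54 s, if anything falls off the work surface, if the arm or the gripper's body presses on something with over 40 N, if the wrist force passes 120 N, or if a joint passes its speed limit or range.

ROBOT

A 7-joint arm with a two-finger parallel gripper is mounted at the origin on the work surface. World frame = base frame: x ahead of the robot, y to its left, z up, the work surface at z = 0. Lengths are in m, angles in rad, forces in N, time in s.
With the tool pointing down it reaches from about 0.35 to 0.9 m from the base axis. Payload 8.1 kg.
Tool frame: the origin (TCP) lies at the very end of the fingers, on their centre line; the grasp point (between the pads) lies 19 mm behind it; z points along the fingers, y is the line along which they close (so a half turn about z gives the same grasp; the last joint's range is limited). The gripper opens to 92 mm and grips with 3 to 60 N. Pads are 19 mm wide; open, the fingers measure 130 mm over their backs; the gripper's body (75 mm by 190 mm) begins 47 mm behind the grasp point.
Start: joints at [-1.4, 0.434, 0.025, 1.573, -0.012, 1.134, -0.075], TCP at [0.169, 0.602, 0.227] pointing down, gripper open.
Joint ranges: [-2.62, 2.62], [-0.44, 2.09], [-1.27, 1.32], [0.08, 2.57], [-1.32, 4.46], [0.12, 2], [-2.74, 2.74]. Speed limits (rad/s): [2.22, 2.22, 3.01, 3.01, 3.14, 3.14, 3.14].

INTERFACE

Orientations are given as a rotation vector (axis times angle).
In Python, from cell import arm gives the robot as it stands.
- The arm moves only by the tool jog_arm, never from a script. Its argument "rows" is a list of rows, each a list of 3 entries, a list of its own where there are three numbers: the shift along the world's x, y, z in cm, then the turn, a rotation vector about the world's x, y, z in degrees, then the opening, from 0 (shut) to 1 (fully open). A call has 1 to 8 rows; each row is the pose to reach, as a shift and turn from the pose commanded when the call began; what a row does not reach only later rows make up. A row lasts 1/8 s, in which the tool goes at most 62.5 mm and 10.7 degrees, less where a joint would pass 70% of its speed; a pose out of reach is approached as far as the arm can. A call with a gripper value outside its range is refused whole. The fingers move at their own pace and stop on an object; "newtons" is the grip in N (left out, the last holds). Time passes only in rows, so rows that repeat a pose let the fingers close. It gives the time, the measured TCP pose, the force, the opening and the grip force at its end, in the units of the state.
- arm.observe(): the state, without advancing time (a new reading comes with each control period).
- arm.get_image(name): name is "scene" or "top" or "wrist"; returns a dict with "img" (420x560x3 uint8, red, green, blue), "depth" (420x560 float32, m along the optical axis (not along the pixel's ray), 0 where there is no reading), "fx", "fy", "cx", "cy" (pixels), "dist_coeffs" ([k1, k2, p1, p2, k3] as OpenCV has them; the pictures are not rectified), "rvec" (rotation vector, rad) and "tvec" (3), from world to camera coordinates, as OpenCV has them; the wrist camera has in their place "mount" (4x4, takes a point from camera to tool coordinates, whose origin is the TCP and whose axes are the flange's). Camera axes: x right, y down, z forward; pixel columns grow to the right and rows downward; lengths in m; the calibration is good to about 2 mm. A picture is of the moment at which its call begins: read the wrist's pose just before it.
- arm.sign_off(): hands the job in; it is judged then, once.
The state is a dict: "clock": time; "joints": joint angles; "dq": joint speeds; "joint_efforts": joint torques, N m; "position": TCP position; "ee_rot": TCP orientation; "force": force on the tool from outside, world axes, zero at the start; "ft_torque": the same for the moment, N m; "width": opening from 0.0 (shut) to 1.0 (fully open); "gripper_force": force on a finger pad.
Only numpy, scipy, OpenCV 4.12 (cv2) and the standard library are available. Lean on these libraries where they do the work, as an engineer would, in place of code of your own. Each camera call takes 0.05 s, during which the arm holds its last target. There are 200 camera calls.

## Working session

There is one attempt and no reset: what is moved stays moved. The work goes in short steps, Python scripts to look and compute and a tool call to move; the robot and the scene stay as the last step left them, time stands still between calls to the robot, and variables do not carry over. Pictures are saved under pics/ and viewed, at most 10 in all, crops included, and the job is handed in when it is done.

Besides the shell and the picture viewer there is one more tool, called after "Call:" as name([rows], argument=value, ...), one row to a line, values as JSON. jog_arm: Moves the arm, as the interface text tells. Its arguments: {"type":"object","properties":{"rows":{"type":"array","items":{"type":"array"}},"newtons":{"type":"number"}},"required":["rows"]}

```bash
mkdir -p pics; ls; cat > h.py <<'E'
import numpy as np, cv2
from cell import arm
def grab(n):
    s=arm.observe(); d=arm.get_image(n); d['state']=s; return d
def K(d): return np.array([[d['fx'],0,d['cx']],[0,d['fy'],d['cy']],[0,0,1.]])
def cam(d):
    # returns R (cam->world), C
    if 'rvec' in d:
        R=cv2.Rodrigues(np.array(d['rvec'],float))[0]; return R.T,-R.T@np.array(d['tvec'],float).ravel()
    s=d['state'];T=np.eye(4);T[:3,:3]=cv2.Rodrigues(np.array(s['ee_rot'],float))[0];T[:3,3]=s['position']
    M=T@np.array(d['mount']);return M[:3,:3],M[:3,3]
def onplane(d,px,z):
    R,C=cam(d)
    u=cv2.undistortPoints(np.array(px,float).reshape(-1,1,2),K(d),np.array(d['dist_coeffs'],float)).reshape(-1,2)
    r=np.c_[u,np.ones(len(u))]@R.T
    return C+r*((z-C[2])/r[:,2])[:,None]
E
python3 - <<'E'
from h import *
for n in('top','scene'):
    d=grab(n);cv2.imwrite(f'pics/{n}0.png',d['img'][...,::-1]);np.save(f'{n}0.npy',d,allow_pickle=True);print(n,cam(d))
s=arm.observe();print(s)
E
```

```text
pics
top (array([[ 0.01125492, -0.99865081,  0.05069399],
       [-0.99992179, -0.0109638 ,  0.00601705],
       [-0.00545313, -0.05075775, -0.99869611]]), array([ 0.51368047, -0.03610821,  1.16128555]))
scene (array([[-0.01505621,  0.61314186, -0.78982933],
       [ 0.99984816,  0.00230179, -0.01727285],
       [-0.00877269, -0.78996947, -0.61308342]]), array([1.66206992, 0.0230029 , 0.90847024]))
{'clock': 0.1, 'joints': array([-1.39960575,  0.43513349,  0.02496979,  1.57399154, -0.01157461,
        1.13397335, -0.07507417]), 'dq': array([ 2.17164643e-04, -2.30314394e-04,  1.20788480e-03, -2.51962749e-03,
       -4.26528376e-04,  2.13358450e-05, -1.46823262e-03]), 'joint_efforts': array([ 3.12622309e-03, -6.69118094e+01,  9.88155305e-01, -3.15136635e+01,
       -6.05142047e-02,  3.75720870e-02,  3.71751696e-05]), 'position': array([0.16892577, 0.60128024, 0.22604134]), 'ee_rot': array([-4.28767054e-01, -3.11215421e+00,  2.13737698e-03]), 'force': array([-0.13744536,  0.44397046, -0.16063473]), 'ft_torque': array([ 0.015854  , -0.01918183, -0.01791246]), 'gripper_force': 0.0, 'width': 1.0016658045457802}
```

View pics/top0.png

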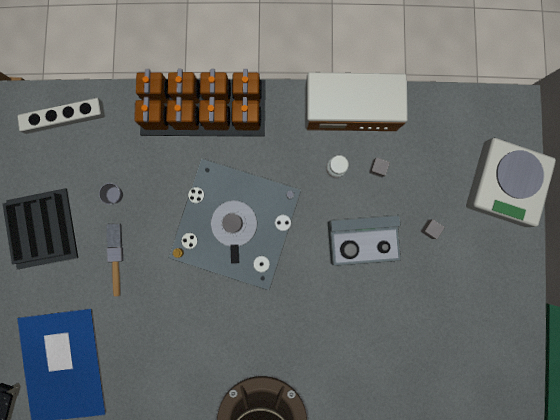

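View pics/scene0.png

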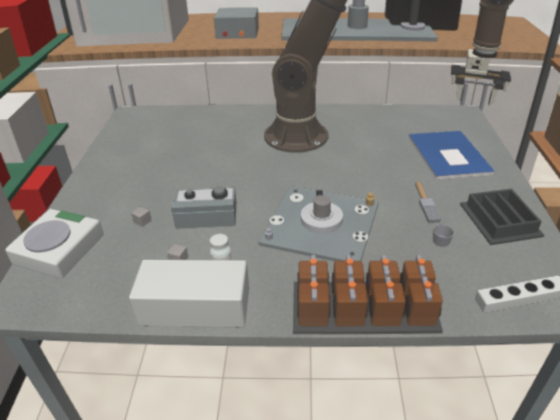

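The top view shows the disc at (234,222), with the tab pointing down to (235,254). The tags are at (196,195), (189,241), (283,223) and (262,264). The larger button is at (349,249) and the smaller at (384,247). I'll measure these and zoom in on the tags.

```bash
python3 - <<'E'
from h import *
d=np.load('top0.npy',allow_pickle=True).item();im=d['img']
cv2.imwrite('pics/zoom.png',cv2.resize(im[150:300,160:310,::-1],(600,600),interpolation=cv2.INTER_CUBIC))
def blobs(mask,box,amin=20):
    x0,y0,x1,y1=box;m=np.zeros_like(mask,np.uint8);m[y0:y1,x0:x1]=mask[y0:y1,x0:x1]
    n,l,st,c=cv2.connectedComponentsWithStats(m)
    return [(st[i,4],c[i]) for i in range(1,n) if st[i,4]>=amin]
hsv=cv2.cvtColor(im,cv2.COLOR_RGB2HSV)
tags=[]
w=((hsv[...,2]>195)&(hsv[...,1]<40)).astype(np.uint8)
w=cv2.morphologyEx(w,cv2.MORPH_CLOSE,np.ones((5,5)))
for a,c in blobs(w,(170,170,310,290),60):
    p=onplane(d,c,.02)[0];tags.append(p);print('tag',a,c.round(1),p.round(4))
T=np.array([p[:2] for p in tags]);
A=np.c_[2*T,np.ones(len(T))];s=np.linalg.lstsq(A,(T**2).sum(1),rcond=None)[0]
print('centre',s[:2],'r',np.sqrt(s[2]+s[:2]@s[:2]), np.degrees(np.arctan2(*(T-s[:2]).T[::-1])))
k=(hsv[...,2]<50).astype(np.uint8)
for a,c in blobs(k,(225,240,245,270),20): 
    p=onplane(d,c,.05)[0];print('tab',a,c,p.round(4),np.degrees(np.arctan2(p[1]-s[1],p[0]-s[0])))
for a,c in blobs(k,(330,235,405,262),20):print('btn',a,c,onplane(d,c,.075)[0].round(4))
E
```

```text
tag 140 [195.9 194.5] [0.6198 0.1862 0.02  ]
tag 154 [282.4 222.3] [ 0.5463 -0.0515  0.02  ]
tag 157 [189.2 240.6] [0.4936 0.2018 0.02  ]
tag 126 [260.8 263.8] [0.4333 0.0057 0.02  ]
centre [0.54220178 0.07977746] r 0.13153658463133436 [  53.8861436   -88.19592336  111.7019152  -145.760277  ]
tab 142 [234.45070423 253.61267606] [0.4613 0.0747 0.05  ] -176.39996662997314
btn 33 [330.42424242 249.60606061] [ 0.4756 -0.1757  0.075 ]
btn 124 [348.25       249.27419355] [ 0.4769 -0.2219  0.075 ]
btn 80 [382.925  246.5375] [ 0.4847 -0.3122  0.075 ]
```

View pics/zoom.png

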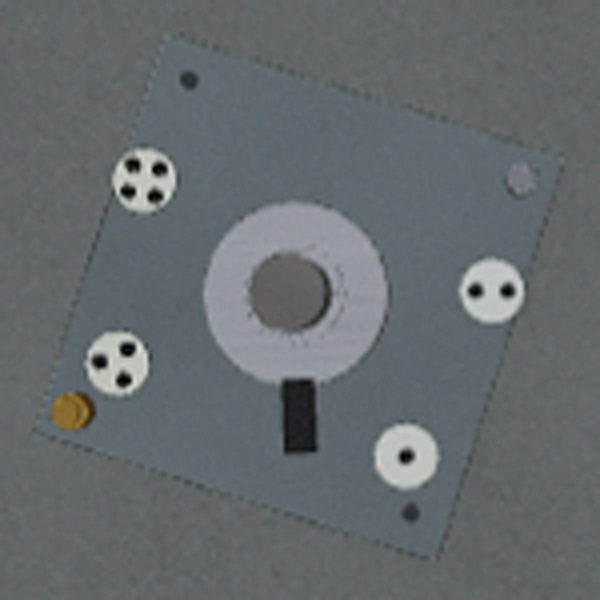

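Tag3, with three pips, is at zoom (118,363), at (0.494, 0.202) in the world and at 111.7° about the axis. The tab is at 183.6°, so it must turn about 72° clockwise. The tag radius fits at 131.5 mm against the 132 mm given, and the buttons measure 90 mm apart, so the measurements hold up. I'll approach on the tab's -y side with the fingers shut.

Call:
jog_arm([
  [[2.6,-5.2,0],[0,0,2.4],0],
  [[5.2,-10.4,0],[0,0,4.8],0],
  [[7.8,-15.6,0],[0,0,7.2],0],
  [[10.4,-20.8,0],[0,0,9.6],0],
  [[13.0,-26,0],[0,0,12],0],
  [[15.6,-31.2,0],[0,0,14.4],0],
  [[18.2,-36.4,0],[0,0,16.8],0],
  [[20.8,-41.6,0],[0,0,19.3],0],
], newtons=30)

```text
clock: 1.1
position: [0.3774, 0.1839, 0.2268]
ee_rot: [-0.101, 3.14, 0.0]
force: [0.6, 0.5, -0.2]
width: 0.177
gripper_force: 0.0
```

Call:
jog_arm([
  [[2.7,-5.3,0],[0,0,0],0],
  [[5.4,-10.6,0],[0,0,0],0],
  [[8.2,-16.0,0],[0,0,0],0],
  [[8.2,-16.0,-4],[0,0,0],0],
  [[8.2,-16.0,-8],[0,0,0],0],
  [[8.2,-16.0,-8],[0,0,0],0],
  [[8.2,-16.0,-8],[0,0,0],0],
])

```text
clock: 1.98
position: [0.4596, 0.0258, 0.1478]
ee_rot: [-0.099, 3.139, 0.0]
force: [0.5, 0.1, -0.1]
width: 0.001
gripper_force: 0.0
```

```bash
python3 - <<'E'
from h import *
d=grab('wrist');cv2.imwrite('pics/w1.png',d['img'][...,::-1]);print(d['state']['position'],d['state']['width'],cam(d))
E
```

```text
[0.45955083 0.02581988 0.14777616] 0.0010740998551274196 (array([[-6.31611575e-02,  9.66897835e-01,  2.47223065e-01],
       [ 9.98003247e-01,  6.13002053e-02,  1.52251344e-02],
       [-4.33675133e-04,  2.47691059e-01, -9.68838971e-01]]), array([0.39319438, 0.02269304, 0.30704918]))
```

View pics/w1.png

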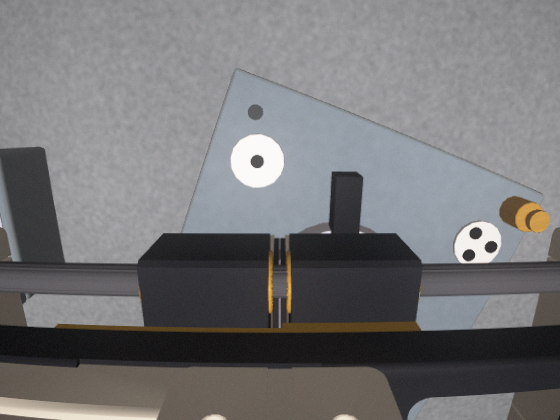

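Wrist view: the tab's end is at (347,175), the three-pip tag at (477,245) and the brass weight at (530,215). The shut fingers are clear of the tab on the one-pip side. Next I'll descend and work out the arc.

Call:
jog_arm([
  [[0,0,-4],[0,0,0],0],
  [[0,0,-8],[0,0,0],0],
  [[0,0,-11.4],[0,0,0],0],
  [[0,0,-11.4],[0,0,0],0],
  [[0,0,-11.4],[0,0,0],0],
])

```text
clock: 2.65
position: [0.4603, 0.0259, 0.0344]
ee_rot: [-0.099, 3.138, 0.001]
force: [0.3, 0.6, 0.5]
width: 0.009
gripper_force: 0.0
```

```bash
python3 - <<'E'
from h import *
s=arm.observe();p=s['position'];print(p,s['force'],s['width'])
c=np.array([.5422,.0798])
for ph in np.r_[183.6,np.arange(180,110,-5)]:
    a=np.radians(ph);e=np.array([np.cos(a),np.sin(a)]);t=np.array([-e[1],e[0]])
    print(ph,((c+.086*e+.029*t-p[:2])*100).round(2),round(ph-183.6,1))
E
```

```text
[0.46031312 0.02594396 0.03436223] [0.30753627 0.63906646 0.49784887] 0.009108010754110201
183.6 [-0.21  1.95] 0.0
180.0 [-0.41  2.49] -3.6
175.0 [-0.63  3.25] -8.6
170.0 [-0.78  4.02] -13.6
165.0 [-0.87  4.81] -18.6
160.0 [-0.88  5.6 ] -23.6
155.0 [-0.83  6.39] -28.6
150.0 [-0.71  7.17] -33.6
145.0 [-0.52  7.94] -38.6
140.0 [-0.26  8.69] -43.6
135.0 [0.06 9.42] -48.6
130.0 [ 0.44 10.11] -53.6
125.0 [ 0.88 10.77] -58.6
120.0 [ 1.38 11.38] -63.6
115.0 [ 1.93 11.95] -68.6
```

Call:
jog_arm([
  [[-0.2,1.5,0],[0,0,0],0],
  [[-0.4,2.5,0],[0,0,-3.6],0],
  [[-0.6,3.25,0],[0,0,-8.6],0],
  [[-0.8,4.0,0],[0,0,-13.6],0],
  [[-0.85,4.8,0],[0,0,-18.6],0],
  [[-0.9,5.6,0],[0,0,-23.6],0],
  [[-0.8,6.4,0],[0,0,-28.6],0],
  [[-0.7,7.2,0],[0,0,-33.6],0],
])

```text
clock: 3.65
position: [0.4526, 0.0988, 0.034]
ee_rot: [0.816, 3.032, 0.002]
force: [0.8, -3.3, 1.1]
width: 0.001
gripper_force: 1.6
```

Call:
jog_arm([
  [[0.2,0.75,0],[0,0,-5],0],
  [[0.45,1.5,0],[0,0,-10],0],
  [[0.75,2.2,0],[0,0,-15],0],
  [[1.15,2.9,0],[0,0,-20],0],
  [[1.6,3.55,0],[0,0,-25],0],
  [[2.1,4.2,0],[0,0,-30],0],
  [[2.1,4.2,0],[0,0,-30],0],
])

```text
clock: 4.53
position: [0.4733, 0.1415, 0.0335]
ee_rot: [1.567, 2.722, 0.003]
force: [0.7, 0.1, -0.2]
width: 0.005
gripper_force: 0.0
```

```bash
python3 - <<'E'
from h import *
d=grab('top');w=grab('wrist');print(d['state']['position'],d['state']['force'])
z=cv2.resize(d['img'][150:300,160:310,::-1],(420,420),interpolation=cv2.INTER_CUBIC)
cv2.imwrite('pics/p2.png',np.hstack([cv2.resize(w['img'][...,::-1],(375,281)),z[:281]]) if 0 else np.hstack([cv2.copyMakeBorder(cv2.resize(w['img'][...,::-1],(375,281)),0,139,0,0,0),z]))
np.save('w2.npy',w,allow_pickle=True)
E
```

```text
[0.47328615 0.14151429 0.03351901] [ 0.68596213  0.08702572 -0.18534484]
```

View pics/p2.png

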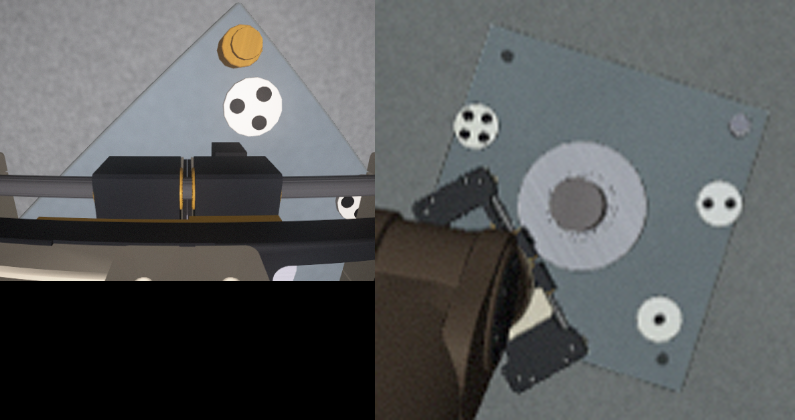

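The tab has followed the push. In the wrist view its tip is at full-resolution pixel (342,213) and the three-pip tag is at (377,160). I'll measure the angle still to go in this one view.

```bash
cat >> h.py <<'E'
C0=np.array([.5422,.0798])
def angles(w):
    im=w['img'];g=im.max(2).astype(np.uint8);h=cv2.cvtColor(im,cv2.COLOR_RGB2HSV)
    m=((h[...,2]>200)&(h[...,1]<40)).astype(np.uint8);m[235:]=0
    m=cv2.morphologyEx(m,cv2.MORPH_CLOSE,np.ones((25,25)))
    n,l,st,c=cv2.connectedComponentsWithStats(m);i=1+np.argmax(st[1:,4]);
    tag=onplane(w,c[i],.02)[0]
    k=(g<45).astype(np.uint8);k[233:]=0;k[m>0]=0
    n,l,st,cc=cv2.connectedComponentsWithStats(k);j=1+np.argmax(st[1:,4]);x,y,wd,ht,a=st[j]
    tip=onplane(w,[[x,y+1],[x+wd-1,y+1]],.05)
    mid=tip.mean(0)
    f=lambda p:np.degrees(np.arctan2(p[1]-C0[1],p[0]-C0[0]))
    print('tag',c[i],st[i,4],tag.round(4),f(tag),'tip box',st[j],tip.round(4),'w',np.linalg.norm(tip[0]-tip[1]),'r',np.linalg.norm(mid[:2]-C0),f(mid))
E
python3 - <<'E'
from h import *
w=np.load('w2.npy',allow_pickle=True).item();angles(w)
E
```

```text
tag [377.31914894 159.19730718] 285 [0.4921 0.2051 0.02  ] 111.80978688949824 tip box [316 214  39  19 285] [[0.4737 0.1715 0.05  ]
 [0.4876 0.1796 0.05  ]] w 0.016029370907168963 r 0.11380348652523846 122.73655310775028
```

```bash
sed -i 's/y+1\]\],.05)/y+1]],.026)/' h.py; python3 - <<'E'
from h import *
w=np.load('w2.npy',allow_pickle=True).item();angles(w)
s=arm.observe();p=s['position'];print(p)
for ph in (120,117,115,113,112,111,110):
    a=np.radians(ph);e=np.array([np.cos(a),np.sin(a)]);t=np.array([-e[1],e[0]])
    print(ph,((C0+.086*e+.029*t-p[:2])*100).round(2))
E
```

```text
tag [377.31914894 159.19730718] 285 [0.4921 0.2051 0.02  ] 111.80978688949824 tip box [316 214  39  19 285] [[0.4795 0.1668 0.026 ]
 [0.4957 0.1762 0.026 ]] w 0.018724241803223837 r 0.10674962735323906 120.78612387471776
[0.47302395 0.14076493 0.03330821]
120 [ 0.11 -0.1 ]
117 [0.43 0.25]
115 [0.65 0.47]
113 [0.89 0.69]
112 [1.01 0.79]
111 [1.13 0.89]
110 [1.25 0.99]
```

The edge seen is the lower edge of the tip: cast at z = 26 mm it gives r = 107 mm and a width of 19 mm, both correct. The tab is at 120.8° and the tag at 111.8°, so I'll push the rest slowly.

Call:
jog_arm([
  [[0.25,0.2,0],[0,0,-2],0],
  [[0.5,0.4,0],[0,0,-4],0],
  [[0.75,0.6,0],[0,0,-6],0],
  [[0.9,0.7,0],[0,0,-7],0],
  [[1.0,0.8,0],[0,0,-8],0],
  [[1.0,0.8,0],[0,0,-8],0],
  [[1.0,0.8,0],[0,0,-8],0],
])

```text
clock: 5.5
position: [0.4833, 0.1476, 0.0328]
ee_rot: [1.756, 2.604, 0.0]
force: [-1.6, -0.6, 0.5]
width: 0.001
gripper_force: 0.9
```

```bash
python3 - <<'E'
from h import *
w=grab('wrist');print(w['state']['position'],w['state']['force']);angles(w)
cv2.imwrite('pics/w3.png',w['img'][...,::-1])
E
```

```text
[0.48327564 0.14756517 0.03277979] [-1.63235211 -0.64752293  0.51983773]
tag [340.3101023 150.4581202] 1 [0.4922 0.2051 0.02  ] 111.7580610563412 tip box [315 220   5  13  48] [[0.4937 0.1692 0.026 ]
 [0.4955 0.1699 0.026 ]] w 0.001964848416970757 r 0.1015936422706422 117.92615939683037
```

View pics/w3.png

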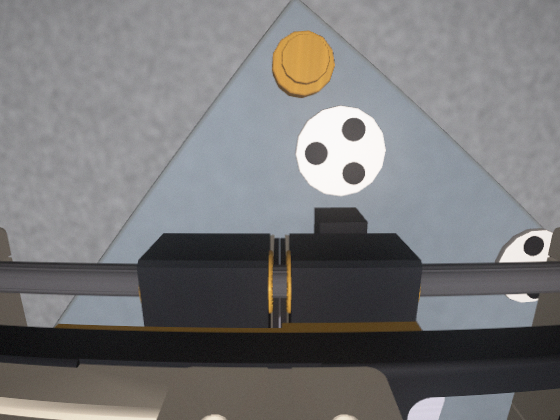

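The view shows the tip's lower edge from (315,208) to (358,208) and the three-pip tag centred at (340.5,151). They are nearly in line.

```bash
python3 - <<'E'
from h import *
w=grab('wrist');t=onplane(w,[[315,208.5],[358,208.5]],.026);tag=onplane(w,[340.5,151],.02)[0]
m=t.mean(0);d=np.array([-(t[1]-t[0])[1],(t[1]-t[0])[0]]);d/=np.linalg.norm(d)
f=lambda v:np.degrees(np.arctan2(v[1],v[0]))
print(t,np.linalg.norm(t[1]-t[0]),np.linalg.norm(m[:2]-C0),'tip',f(m[:2]-C0),'edge normal',f(d),'tag',tag,f(tag[:2]-C0),'dir tip-tag',f(tag[:2]-m[:2]))
E
```

```text
[[0.49116414 0.17498846 0.026     ]
 [0.51064234 0.18285992 0.026     ]] 0.021008572468721492 0.10738261948255419 tip 112.61740759282743 edge normal 112.0044263977298 tag [0.49237308 0.20486016 0.02      ] 111.72350443374303 dir tip-tag 108.20568266959538
```

The tab is at about 112.5° and the tag at 111.7°, which is under 2 mm at the pointer. I'll back off the way I came, lift, and go to the larger button.

Call:
jog_arm([
  [[-0.9,-0.4,0],[0,0,0],0],
  [[-2.0,-0.8,0],[0,0,0],0],
  [[-2.0,-0.8,5],[0,0,0],0],
  [[-2.0,-0.8,11],[0,0,0],0],
  [[-2.0,-0.8,16],[0,0,0],0],
  [[-1.5,-6,16],[0,0,10],0],
  [[-1.5,-12,16],[0,0,20],0],
  [[-1.5,-18,16],[0,0,30],0],
])

```text
clock: 6.6
position: [0.4675, -0.0307, 0.1929]
ee_rot: [1.026, 2.969, 0.002]
force: [0.6, 0.0, -1.0]
width: 0.007
gripper_force: 0.0
```

Call:
jog_arm([
  [[0.2,-6,0],[0,0,10],0],
  [[0.4,-12,0],[0,0,20],0],
  [[0.6,-18,0],[0,0,30],0],
  [[0.8,-19,0],[0,0,39],0],
  [[0.8,-19,0],[0,0,39],0],
  [[0.8,-19,0],[0,0,39],0],
])

```text
clock: 7.35
position: [0.4757, -0.2184, 0.1925]
ee_rot: [0.01, -3.141, -0.002]
force: [0.7, 0.9, 0.4]
width: 0.005
gripper_force: 0.0
```

```bash
python3 - <<'E'
from h import *
w=grab('wrist');print(w['state']['position'],w['state']['ee_rot'],w['state']['force']);np.save('w4.npy',w,allow_pickle=True)
d=grab('top')
z=cv2.resize(d['img'][150:300,160:310,::-1],(300,300),interpolation=cv2.INTER_CUBIC)
b=np.zeros((420,300,3),np.uint8);b[:300]=z
cv2.imwrite('pics/p4.png',np.hstack([w['img'][:,60:560,::-1],b]))
E
```

```text
[ 0.47574636 -0.21844106  0.19253876] [ 9.98178100e-03 -3.14147073e+00 -1.50462225e-03] [0.71669239 0.85039195 0.37586407]
```

View pics/p4.png

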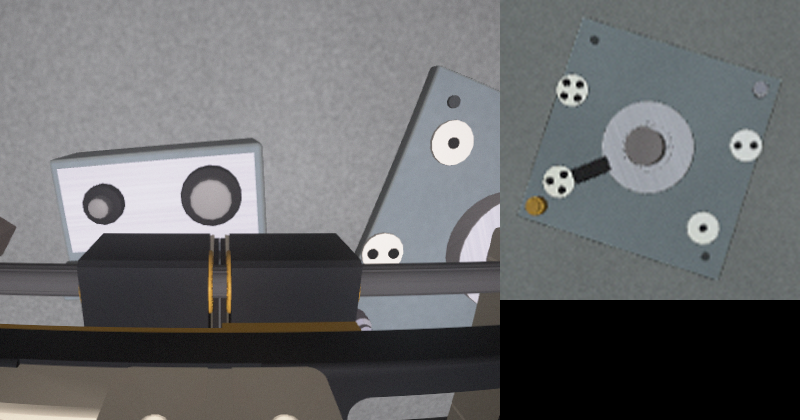

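The tab points at the three-pip tag. In the wrist view the larger button's top is at full-resolution (271,199), and the smaller one is at (157,208).

```bash
python3 - <<'E'
from h import *
w=np.load('w4.npy',allow_pickle=True).item()
t=onplane(w,[[271,199],[157.5,208],[251,199],[291,199]],.078);print(t.round(4),np.linalg.norm(t[0]-t[1]),np.linalg.norm(t[2]-t[3]))
print(((t[0]-w['state']['position'])*100).round(2))
d=np.load('top0.npy',allow_pickle=True).item();print(onplane(d,[348.25,249.27],.070).round(4))
E
```

```text
[[ 0.4753 -0.2239  0.078 ]
 [ 0.4833 -0.3156  0.078 ]
 [ 0.4754 -0.2398  0.078 ]
 [ 0.4751 -0.208   0.078 ]] 0.0920736938159765 0.031794689201636854
[ -0.05  -0.55 -11.45]
[[ 0.4767 -0.2228  0.07  ]]
```

Call:
jog_arm([
  [[0,-0.5,-4],[0,0,0],0],
  [[0,-0.5,-8],[0,0,0],0],
  [[0,-0.5,-10.4],[0,0,0],0],
  [[0,-0.5,-11.1],[0,0,0],0],
  [[0,-0.5,-11.4],[0,0,0],0],
  [[0,-0.5,-11.7],[0,0,0],0],
  [[0,-0.5,-11.7],[0,0,0],0],
])

```text
clock: 8.32
position: [0.4767, -0.2239, 0.0765]
ee_rot: [-0.014, 3.14, 0.001]
force: [-1.1, 2.6, 4.6]
width: 0.002
gripper_force: 2.1
```

Call:
jog_arm([
  [[0,0,-0.1],[0,0,0],0],
  [[0,0,-0.2],[0,0,0],0],
  [[0,0,-0.2],[0,0,0],0],
  [[0,0,-0.2],[0,0,0],0],
])

```text
clock: 8.82
position: [0.4769, -0.224, 0.0758]
ee_rot: [-0.014, 3.139, 0.002]
force: [-6.3, 5.8, 27.4]
width: 0.007
gripper_force: 13.5
```

The contact is stiff after only about 2 mm by the reading. I'll back off a little and look before pressing harder.

```bash
python3 - <<'E'
from h import *
d=grab('scene');print(arm.observe()['force'],arm.observe()['position'])
cv2.imwrite('pics/s5.png',cv2.resize(d['img'][140:240,150:270,::-1],(720,600),interpolation=cv2.INTER_CUBIC))
z=np.load('top0.npy',allow_pickle=True).item()
# depth heights around the larger button, before contact
R,C=cam(z)
def hgt(u,v):
    n=cv2.undistortPoints(np.array([[[u,v]]],float),K(z),np.array(z['dist_coeffs'],float)).ravel()
    return (C+R@(np.array([n[0],n[1],1])*z['depth'][v,u]))[2]
print([round(hgt(u,249)*1000) for u in range(332,366,2)])
print([round(hgt(349,v)*1000) for v in range(234,266,2)])
E
```

```text
[-7.36047402  7.41860194 26.37850234] [ 0.47683353 -0.2239703   0.07582484]
[58, 61, 62, 62, 61, 72, 79, 81, 81, 81, 84, 85, 82, 72, 63, 64, 61]
[59, 63, 63, 72, 74, 86, 83, 80, 82, 83, 80, 72, 67, 60, 59, 60]
```

View pics/s5.png

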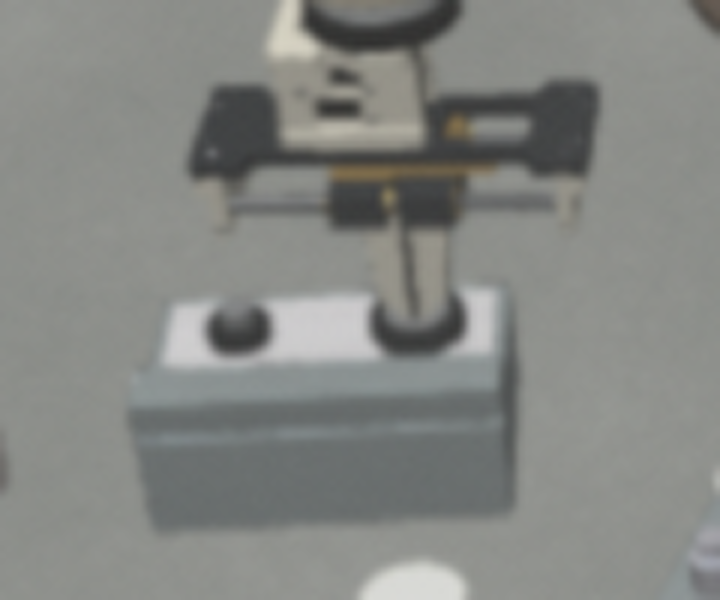

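The shut fingers span 38 mm, which is wider than the 34 mm button, and depth puts the collar at about 72–75 mm. The fingers are probably resting on the collar. One 19 mm finger fits on the button alone, so I'll lift, open fully and press with the -y finger. The other finger will then hang beyond the box on the +y side, clear of the smaller button.

Call:
jog_arm([
  [[0,0,2],[0,0,0],0],
  [[0,0,6],[0,0,0],0],
  [[0,3,6],[0,0,0],1],
  [[0,5.5,6],[0,0,0],1],
  [[0,5.5,6],[0,0,0],1],
  [[0,5.5,6],[0,0,0],1],
  [[0,5.5,6],[0,0,0],1],
  [[0,5.5,6],[0,0,0],1],
])

```text
clock: 9.88
position: [0.4761, -0.17, 0.1338]
ee_rot: [-0.012, 3.141, -0.001]
force: [-0.2, 0.3, 0.2]
width: 0.608
gripper_force: 0.0
```

Call:
jog_arm([
  [[0,0,0],[0,0,0],1],
  [[0,0,-3],[0,0,0],1],
  [[0,0,-5],[0,0,0],1],
  [[0,0,-5.5],[0,0,0],1],
  [[0,0,-5.5],[0,0,0],1],
])

```text
clock: 10.5
position: [0.476, -0.1692, 0.0789]
ee_rot: [0.013, -3.141, -0.001]
force: [-0.6, 2.0, 2.6]
width: 0.999
gripper_force: 1.5
```

Call:
jog_arm([
  [[0,0,-0.1],[0,0,0],1],
  [[0,0,-0.2],[0,0,0],1],
  [[0,0,-0.2],[0,0,0],1],
])

```text
clock: 10.88
position: [0.4764, -0.1694, 0.0771]
ee_rot: [-0.014, 3.141, -0.0]
force: [-2.1, 1.2, 5.1]
width: 1.001
gripper_force: 2.0
```

Call:
jog_arm([
  [[0,0,-0.1],[0,0,0],1],
  [[0,0,-0.2],[0,0,0],1],
  [[0,0,-0.2],[0,0,0],1],
])

```text
clock: 11.25
position: [0.4766, -0.1694, 0.0758]
ee_rot: [-0.013, 3.14, 0.001]
force: [-7.1, 4.0, 21.7]
width: 1.001
gripper_force: 10.7
```

One finger alone stops at the same height, so this may be the button bottoming out with a few mm of z bias. I'll check by releasing in small steps. If it is the button, force should fall from about 4.5 to 1.4 N over about 6 mm.

Call:
jog_arm([
  [[0,0,0.25],[0,0,0],1],
  [[0,0,0.3],[0,0,0],1],
  [[0,0,0.3],[0,0,0],1],
])

```text
clock: 11.62
position: [0.4764, -0.1694, 0.0777]
ee_rot: [-0.014, 3.141, -0.0]
force: [-0.3, 0.8, 2.7]
width: 1.003
gripper_force: 1.8
```

Call:
jog_arm([
  [[0,0,0.2],[0,0,0],1],
  [[0,0,0.2],[0,0,0],1],
  [[0,0,0.2],[0,0,0],1],
])

```text
clock: 12.0
position: [0.4763, -0.1694, 0.0798]
ee_rot: [-0.014, 3.141, -0.0]
force: [-0.5, -0.3, 1.9]
width: 1.001
gripper_force: 1.3
```

Call:
jog_arm([
  [[0,0,0.2],[0,0,0],1],
  [[0,0,0.2],[0,0,0],1],
  [[0,0,0.2],[0,0,0],1],
])

```text
clock: 12.38
position: [0.4763, -0.1693, 0.0818]
ee_rot: [-0.014, 3.141, -0.0]
force: [-0.3, -0.3, 0.9]
width: 1.003
gripper_force: 0.7
```

Call:
jog_arm([
  [[0,0,0.2],[0,0,0],1],
  [[0,0,0.2],[0,0,0],1],
  [[0,0,0.2],[0,0,0],1],
])

```text
clock: 12.75
position: [0.4761, -0.169, 0.0836]
ee_rot: [0.014, -3.141, -0.0]
force: [-0.0, 0.2, -0.0]
width: 0.997
gripper_force: 0.0
```

The spring force fades over 76.5 to 82.5 mm, which is about 6 mm of travel, so the button went fully down (z bias about 4 mm). I'll retreat and check once more.

Call:
jog_arm([
  [[0,0,4],[0,0,0],1],
  [[0,0,9],[0,0,0],1],
  [[-2,-6,12],[0,0,0],1],
  [[-2,-11,12],[0,0,0],1],
  [[-2,-11,12],[0,0,0],1],
  [[-2,-11,12],[0,0,0],1],
])

```text
clock: 13.5
position: [0.4559, -0.2787, 0.2033]
ee_rot: [0.013, -3.141, -0.001]
force: [0.8, 0.1, -0.3]
width: 1.002
gripper_force: 0.0
```

```bash
python3 - <<'E'
from h import *
d=grab('top');print(d['state']['force'],d['state']['position'])
cv2.imwrite('pics/f.png',cv2.resize(d['img'][140:300,90:450,::-1],(800,356),interpolation=cv2.INTER_CUBIC))
k=(cv2.cvtColor(d['img'],cv2.COLOR_RGB2HSV)[...,2]<50).astype(np.uint8);k[:225]=0;k[245:]=0;k[:,:196]=0;k[:,225:]=0
n,l,st,c=cv2.connectedComponentsWithStats(k);i=1+np.argmax(st[1:,4]);p=onplane(d,c[i],.05)[0];print(st[i],c[i],p,np.degrees(np.arctan2(p[1]-C0[1],p[0]-C0[0])),np.linalg.norm(p[:2]-C0))
E
```

```text
[ 0.81185255  0.09010427 -0.30452723] [ 0.45592338 -0.27872249  0.20329648]
[196 229  19  12 123] [205.02439024 234.69105691] [0.51029696 0.15369877 0.05      ] 113.35046866800269 0.08049119371261283
```

View pics/f.png

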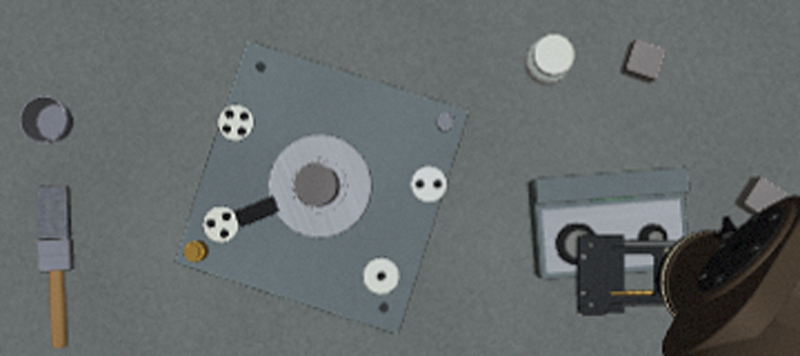

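The tab at (255,210) points at the three-pip tag at (221,224). It measures 113.4° against 111.7°, about 4 mm at the pointer. Everything else is in place and the arm is clear.

```bash
python3 -c "
from cell import arm
print(arm.sign_off())"
```

```text
the job is handed in; nothing more can be done
None
```

I pushed the tab round to the three-pip tag (about 4 mm off at the pointer, limit 13 mm), pressed the larger button fully down and released it, and handed the job in; sign-off gave no verdict.

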